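# Feel for the nut and note the lever's travel

### The job

Find out how far the nutcracker's lever travels before it meets the nut: press its black paddle gently down until the resistance clearly firms up, keep it there for a moment without forcing it, then let the lever come all the way back up. Note the travel by sliding the red marker so that its index lines up with the orange needle that the lever pushed along; do not touch the needle, and leave the things around alone.

Things in the scene. Friction and masses are not known exactly. Their poses are not given: they have to be found in the camera images.
- cracker: Lever nutcracker fixed to the worktop: wooden board 110 x 270 x 18 mm, closed grey chamber (80 x 168 mm, top 62 mm above the worktop; a nut sits unseen inside, differently each time), steel pivot cheeks 100 mm tall. Origin on the worktop below the lever's pivot. y runs along the board: lever to -y, chamber with gauge to +y; x across it, away from the robot at yaw 0; z up.
- lever (a joint): Steel lever's angle in rad: 0 at rest (raised 22 degrees), grows as the paddle goes down. Pivot 92 mm above the worktop, paddle 150 mm from it. A light spring brings it back up; pressing the paddle takes 0.5 to 2 N, then firms up by about 3 N per mm when the jaw meets the nut, somewhere between 0.2 and 0.6 rad (27 to 85 mm down): 6 N is clearly firm, over 20 N cracks the nut.
- paddle_top (a point): Centre of the upper face of the black thumb paddle at the lever's end: paddle 34 mm (across) x 50 mm (along the lever) x 18 mm thick, rounded. Press here, downwards. At rest about 156 mm above the worktop, 136 mm in -y from the nutcracker's origin.
- needle (a joint): Orange drag needle's slide position in m along the nutcracker's +y, 0 at the start. The pressed lever pushes it ahead and it stays where the lever left it, showing how far the lever travelled. 26 x 4 x 3 mm, lying across the ivory scale on the chamber's top, upper face 66.5 mm above the worktop. Not to be touched.
- needle_tip (a point): The needle's end nearest the marker's slot, on its centre line, 65 mm above the worktop. At needle 0 it lies 50 mm in +y and -8 mm in x from the nutcracker's origin.
- marker (a joint): The red marker's slide position in m along the nutcracker's +y, 0 to 0.065, same zero and scale as the needle. Starts at the far end, 0.045 to 0.062. It takes about 1.5 N to slide and stays where it is left.
- marker_tip (a point): End of the marker's thin index (8 x 4 x 3 mm) that points at the needle, on its centre line, 65 mm above the worktop; the index passes clear of the needle's end.
- marker_grip (a point): Middle of the marker's tall red tab: 20 mm in x, 12 mm in y (the way it slides and can be pinched), top 90 mm above the worktop, 10 mm above this point. The chamber's top lies 18 mm, the marker's 4 mm thick shoe 13 mm below this point. It is 21 mm in +x from the index's end.
- tub_mid (a point): A small yoghurt tub, 72 mm wide, 71 mm tall, bystander; point at its middle.
- mug_mid (a point): A yellow mug, 84 mm wide, 119 mm over the handle, 92 mm tall, bystander; point at its middle.
- tin_mid (a point): A teal food tin, 58 mm wide, 72 mm tall, bystander; point at its middle.

How it is judged:
By the outcome, as a careful person would: the job done as asked, in the order asked, and still so for the second after the job is handed in, with the robot touching nothing.
It also fails if it takes over 58 s, if anything falls off the work surface, if the arm or the gripper's body presses on something with over 40 N, if the wrist force passes 120 N, or if a joint passes its speed limit or range.

### The arm

A 6-joint arm with a two-finger parallel gripper is mounted at the origin on a cart in front of the work surface, level with it; the furniture and walls round the work are solid. World frame = base frame: x ahead of the robot, y to its left, z up, the work surface at z = 0. Lengths are in m, angles in rad, forces in N, time in s.
With the tool pointing down it reaches from about 0.3 to 0.85 m from the base axis. Payload 4.2 kg.
Tool frame: the origin (TCP) lies midway between the tips of the shut fingers; the grasp point (between the pads) lies 19 mm behind it; z points along the fingers, y is the line along which they close (so a half turn about z gives the same grasp; the last joint's range is limited). The gripper opens to 91 mm and grips with 3 to 60 N. Pads are 32 mm wide; open, the fingers measure 118 mm over their backs; the gripper's body (76 mm by 178 mm) begins 60 mm behind the grasp point.
Start: joints at [-1.326, 0.32, 1.565, -0, 1.257, -0.02], TCP at [0.15, -0.555, 0.214] pointing down, gripper open.
Joint ranges: [-3.11, 3.11], [-0.84, 2.01], [0.21, 2.61], [-1.34, 4.49], [0.05, 2.63], [-2.56, 2.56]. Speed limits (rad/s): [2.57, 2.57, 3.14, 3.14, 3.14, 3.14].

### API

Orientations are given as [roll, pitch, yaw] about the fixed x, y, z axes, in that order (R = Rz(yaw) Ry(pitch) Rx(roll)).
In Python, from workcell import read_state, snapshot, sign_off gives the robot as it stands. The module is installed in compiled form; this text tells all that it offers.
- The arm moves only by the tool drive_tool, never from a script. Its argument "increments" is a list of rows, each a list of 7 numbers: the closure, from 0 (fully open) to 1 (shut), then the shift along the tool's x, y, z as a fraction of full scale, then the turn, a rotation vector about the tool's x, y, z as a fraction of full scale. In form: [[gripper, tx, ty, tz, wx, wy, wz], ...]. A call has 1 to 8 rows; each row is the pose to reach, as a shift and turn from the pose commanded when the call began, along the tool's axes at that moment, turning the shorter way round; what a row does not reach only later rows make up. Full scale, the value 1, is 0.5 m for a shift and 180 degrees for a turn. A row lasts 1/10 s, in which the tool goes at most 50 mm and 8.59 degrees, less where a joint would pass 70% of its speed; a pose out of reach is approached as far as the arm can. A call with a number of a shift or a turn outside -1 to 1 is refused whole. A call with a gripper value outside its range is refused whole. The fingers move at their own pace and stop on an object; "squeeze" is the grip in N (left out, the last holds). Time passes only in rows, so rows that repeat a pose let the fingers close. It gives the time, the measured TCP pose, the force, the opening and the grip force at its end, in the units of the state.
- read_state(): the state, without advancing time (a new reading comes with each control period).
- snapshot(name): name is "scene" or "top"; returns a dict with "frame" (420x560x3 uint8, blue, green, red), "z_map" (420x560 float32, m along the optical axis (not along the pixel's ray), 0 where there is no reading), "fx", "fy", "cx", "cy" (pixels), "k1" (the pictures are not rectified: a ray, as slopes to the right and down, at radius r is drawn at 1 + k1 r^2 times it, then the intrinsics apply), "R" (3x3) and "t" (3): a world point X has camera coordinates R X + t. Camera axes: x right, y down, z forward; pixel columns grow to the right and rows downward; lengths in m; the calibration is good to about 2 mm. A picture is of the moment at which its call begins.
- sign_off(): hands the job in; it is judged then, once.
The state is a dict: "time_s": time; "joints": joint angles; "qd": joint speeds; "joint_efforts": joint torques, N m; "tcp_pos": TCP position; "eef_rot": TCP orientation; "contact_force": force on the tool from outside, world axes, zero at the start; "ft_torque": the same for the moment, N m; "finger_gap": opening from 0.0 (shut) to 1.0 (fully open); "gripper_force": force on a finger pad.
Only numpy, scipy, OpenCV 4.12 (cv2) and the standard library are available. Lean on these libraries where they do the work, as an engineer would, in place of code of your own. Each camera call takes 0.05 s, during which the arm holds its last target. There are 200 camera calls.

## Working session

There is one attempt and no reset: what is moved stays moved. The work goes in short steps, Python scripts to look and compute and a tool call to move; the robot and the scene stay as the last step left them, time stands still between calls to the robot, and variables do not carry over. Pictures are saved under pics/ and viewed, at most 10 in all, crops included, and the job is handed in when it is done.

Besides the shell and the picture viewer there is one more tool, called after "Request:" as a command line: name --pt "numbers of a row" for each row, then --argument value for the rest. drive_tool: Moves the arm, as the interface text tells. Its arguments: {"type":"object","properties":{"increments":{"type":"array"},"squeeze":{"type":"number"}},"required":["increments"]}

```bash
mkdir -p pics
cat > h.py <<'E'
import numpy as np, cv2, pickle
from workcell import read_state, snapshot, sign_off
def rays(s,uv):
    uv=np.atleast_2d(np.float64(uv)); K=np.array([[s['fx'],0,s['cx']],[0,s['fy'],s['cy']],[0,0,1.]])
    p=cv2.undistortPoints(uv[:,None],K,np.array([s['k1'],0,0,0.]))[:,0]
    # small distortion
    return np.c_[p,np.ones(len(p))]
def onplane(s,uv,z):
    R=np.array(s['R']);t=np.array(s['t']); C=-R.T@t; d=rays(s,uv)@R
    return C+d*((z-C[2])/d[:,2])[:,None]
def depthpts(s,uv):
    uv=np.atleast_2d(uv); i=np.int32(np.round(uv)); z=s['z_map'][i[:,1],i[:,0]]
    return (rays(s,uv)*z[:,None]-np.array(s['t']))@np.array(s['R'])
def proj(s,X):
    R=np.array(s['R']);t=np.array(s['t']); c=np.atleast_2d(X)@R.T+t; x=c[:,:2]/c[:,2:]; r2=(x**2).sum(1,keepdims=True)
    return x*(1+s['k1']*r2)*[s['fx'],s['fy']]+[s['cx'],s['cy']]
E
python3 - <<'E'
from h import *
for n in('scene','top'):
    s=snapshot(n); pickle.dump(s,open(n+'.pkl','wb')); cv2.imwrite(f'pics/{n}0.png',s['frame'])
    print(n,s['fx'],s['k1'],-np.array(s['R']).T@s['t'])
print(read_state())
E
```

```text
scene 526.8221482334898 0.06613277897681796 [-0.37642547  1.18100115  0.94572196]
top 468.2761873726053 0.05480060115676945 [ 0.42791384 -0.03303366  1.43035484]
{'time_s': 0.1, 'joints': array([-1.32598874e+00,  3.20231618e-01,  1.56553756e+00, -6.62919616e-06,
        1.25739389e+00, -2.00148022e-02]), 'qd': array([ 0.00073353, -0.00168846, -0.00389258, -0.00105326, -0.00065686,
       -0.00114146]), 'joint_efforts': array([ 8.12026392e-04, -4.13331950e+01, -2.32509613e+01,  7.29123456e-02,
        4.21752781e-02, -5.68756093e-05]), 'tcp_pos': array([ 0.15038246, -0.55452802,  0.21320982]), 'eef_rot': array([-3.14002243e+00, -2.51274875e-05,  2.64824422e-01]), 'contact_force': array([-0.32941889,  0.9161037 ,  0.0402869 ]), 'ft_torque': array([0.02523285, 0.00924834, 0.0199089 ]), 'gripper_force': 0.0, 'finger_gap': 1.0022799914626617}
```

View pics/scene0.png

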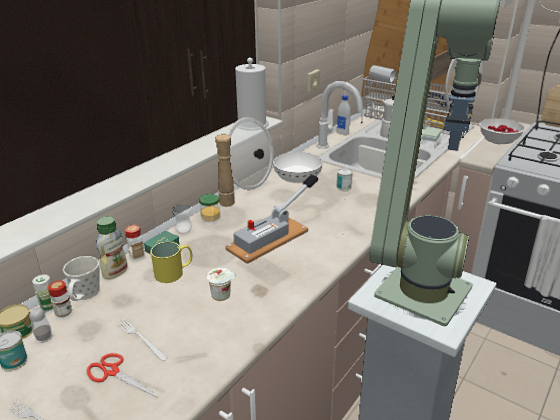

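View pics/top0.png

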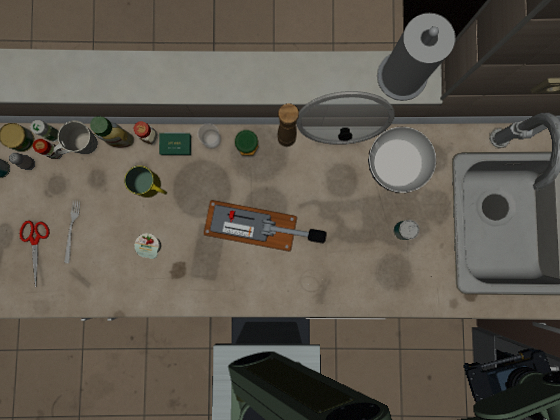

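The scene view shows the cracker with its chamber around (262,235) and the paddle at (311,181). In the top view the board is around (250,225), the paddle at (317,236) and the red marker at (232,216). The tub is at (147,245), the mug at (143,181) and the tin at (405,230).

Run:
```python
from h import *
s=pickle.load(open('top.pkl','rb')); c=pickle.load(open('scene.pkl','rb'))
a=cv2.resize(s['frame'][190:260,195:335],None,fx=5,fy=5,interpolation=cv2.INTER_CUBIC)
b=cv2.resize(c['frame'][170:260,220:325],None,fx=5,fy=5,interpolation=cv2.INTER_CUBIC)[:,:]
cv2.imwrite('pics/ta.png',a);cv2.imwrite('pics/sa.png',b)
f=s['frame'];h=cv2.cvtColor(f,cv2.COLOR_BGR2HSV)
roi=np.zeros(f.shape[:2],np.uint8);roi[190:260,195:335]=255
def m(lo,hi): return cv2.inRange(h,lo,hi)&roi
# board: wood
w=m((5,110,60),(18,255,220)); 
cs=max(cv2.findContours(cv2.morphologyEx(w,cv2.MORPH_CLOSE,np.ones((25,25))),0,2)[0],key=cv2.contourArea)
box=cv2.boxPoints(cv2.minAreaRect(cs));P=onplane(s,box,.018);print('board',box,P.round(4).tolist(),'sides',[np.linalg.norm(P[i]-P[i-1]) .round(4)for i in range(4)],'ctr',P.mean(0))
k=m((0,0,0),(180,255,45)); n,l,st,ce=cv2.connectedComponentsWithStats(k)
for i in range(1,n):
    if st[i,4]>20: print('black',st[i],ce[i],onplane(s,ce[i],.156))
r=m((0,170,90),(4,255,255))|m((174,170,90),(180,255,255)); n,l,st,ce=cv2.connectedComponentsWithStats(r)
for i in range(1,n):
    if st[i,4]>3: print('red',st[i],ce[i],onplane(s,ce[i],.09))
```

```text
board [[202.94714 234.6151 ]
 [209.58112 199.23396]
 [296.70566 215.56981]
 [290.0717  250.95094]] [[0.4772, 0.1911, 0.018], [0.5844, 0.1727, 0.018], [0.5352, -0.0914, 0.018], [0.4286, -0.0712, 0.018]] sides [np.float64(0.2668), np.float64(0.1088), np.float64(0.2686), np.float64(0.1085)] ctr [0.50635268 0.05031104 0.018     ]
black [233 213  21   7  30] [242.3        216.63333333] [[0.52155188 0.06277761 0.156     ]]
black [308 229  18  14 202] [316.65346535 235.58415842] [[ 0.47024495 -0.13971657  0.156     ]]
red [229 211   6  11  33] [231.21212121 214.60606061] [[0.53218901 0.09959483 0.09      ]]
```

View pics/ta.png

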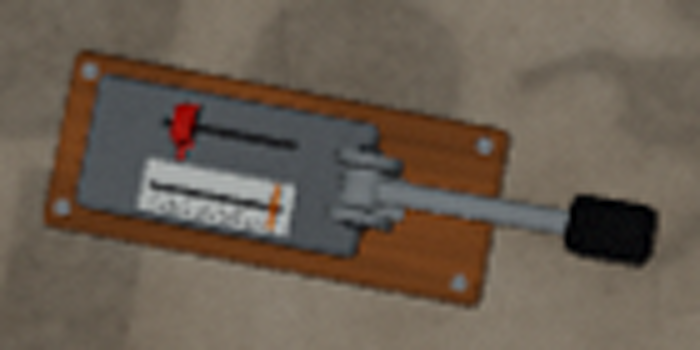

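View pics/sa.png

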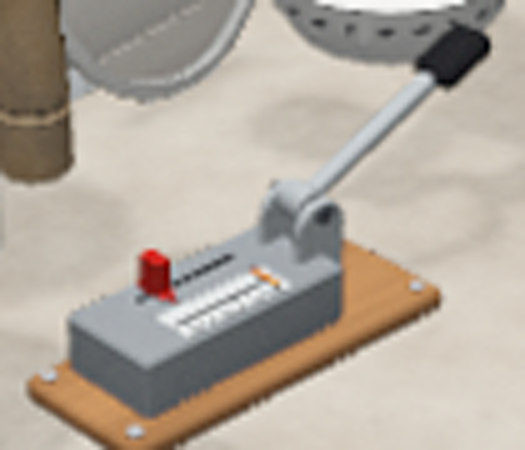

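The crop shows the needle at top-view pixel (250,231), the marker index end at about (231.5,221) and the tab at (231,215). The cracker's yaw is about -0.183 and its origin about (0.495,-0.006). I'll move above the paddle with the fingers shut.

Request:
drive_tool --pt "1 0.835 -0.633 0 0 0 0.1426" --pt "1 0.835 -0.633 0 0 0 0.1426" --pt "1 0.835 -0.633 0 0 0 0.1426" --pt "1 0.835 -0.633 0 0 0 0.1426" --pt "1 0.835 -0.633 0 0 0 0.1426" --pt "1 0.835 -0.633 0 0 0 0.1426" --pt "1 0.835 -0.633 0 0 0 0.1426" --pt "1 0.835 -0.633 0 0 0 0.1426" --squeeze 5

```text
time_s: 0.9
tcp_pos: [0.392, -0.2413, 0.2138]
eef_rot: [3.141, 0.0, -0.183]
contact_force: [0.2, -0.7, 0.5]
finger_gap: 0.327
gripper_force: 0.0
```

```bash
cat >> h.py <<'E'
from scipy.spatial.transform import Rotation as Ro
def go(p,yaw=-0.183):
    q=read_state(); R=Ro.from_euler('xyz',q['eef_rot']); T=Ro.from_euler('xyz',[np.pi,0,yaw])
    print('frac',((R.inv().apply(np.array(p)-q['tcp_pos']))/.5).round(4),((R.inv()*T).as_rotvec()/np.pi).round(4))
    print(q['time_s'],q['tcp_pos'].round(4),q['eef_rot'].round(3),q['contact_force'].round(2),q['finger_gap'])
E
python3 - <<'E'
from h import *
go([.47,-.14,.2])
s=pickle.load(open('top.pkl','rb'));c=pickle.load(open('scene.pkl','rb'))
uv=np.array([(u,v) for u in range(310,324) for v in range(231,241)]);P=depthpts(s,uv);P=P[P[:,2]>.12];print(P.mean(0),P.min(0),P.max(0))
print('proj scene of paddle',proj(c,[.47,-.14,.156]))
y=np.array([.182,.983,0]);x=np.array([.983,-.182,0]);o=np.array([.470,-.140,0])+.136*y
n=onplane(s,(250,231.4),.0665)[0]-o;print('needle ctr local',n@x,n@y)
n=onplane(s,(231.2,214.6),.085)[0]-o;print('tab local',n@x,n@y)
E
```

```text
frac [ 0.1165 -0.2277  0.0277] [ 0.      0.     -0.0001]
0.9 [ 0.392  -0.2413  0.2138] [ 3.141  0.    -0.183] [ 0.2  -0.75  0.49] 0.327273494733761
[ 0.47046779 -0.1392337   0.15634537] [ 0.45807366 -0.15664146  0.143951  ] [ 0.48307116 -0.1215862   0.16740863]
proj scene of paddle [[310.7801188  178.94529998]]
needle ctr local -0.019193151310692803 0.05038631820535997
tab local 0.017828642194843397 0.11151473012651034
```

Request:
drive_tool --pt "1 0.116 -0.222 0.08 0 0 0" --pt "1 0.116 -0.222 0.08 0 0 0" --pt "1 0.116 -0.222 0.08 0 0 0" --pt "1 0.116 -0.222 0.08 0 0 0" --pt "1 0.116 -0.222 0.08 0 0 0" --pt "1 0.116 -0.222 0.08 0 0 0"

```text
time_s: 1.5
tcp_pos: [0.4681, -0.1453, 0.1742]
eef_rot: [3.141, 0.0, -0.184]
contact_force: [0.3, -0.5, -0.2]
finger_gap: 0.008
gripper_force: 0.0
```

Run:
```python
from h import *
go([.4695,-.142,.133])
```

```text
frac [ 0.0016 -0.0071  0.0823] [ 0.0002  0.     -0.0003]
1.5 [ 0.4681 -0.1453  0.1742] [ 3.141  0.    -0.184] [ 0.26 -0.48 -0.16] 0.008174701721886484
```

Request:
drive_tool --pt "1 0 -0.004 0.02 0 0 0" --pt "1 0 -0.004 0.03 0 0 0" --pt "1 0 -0.004 0.04 0 0 0" --pt "1 0 -0.004 0.05 0 0 0" --pt "1 0 -0.004 0.06 0 0 0" --pt "1 0 -0.004 0.07 0 0 0" --pt "1 0 -0.004 0.076 0 0 0" --pt "1 0 -0.004 0.076 0 0 0"

```text
time_s: 2.3
tcp_pos: [0.4687, -0.1425, 0.1355]
eef_rot: [-3.141, 0.001, -0.183]
contact_force: [0.4, 0.7, 0.8]
finger_gap: 0.007
gripper_force: 0.2
```

Request:
drive_tool --pt "1 0 0 0.005 0 0 0" --pt "1 0 0 0.008 0 0 0" --pt "1 0 0 0.008 0 0 0"

```text
time_s: 2.6
tcp_pos: [0.469, -0.1426, 0.1319]
eef_rot: [3.142, -0.0, -0.183]
contact_force: [-0.4, -0.5, 0.7]
finger_gap: 0.006
gripper_force: 0.3
```

Request:
drive_tool --pt "1 0 0 0.004 0 0 0" --pt "1 0 0 0.007 0 0 0" --pt "1 0 0 0.007 0 0 0"

```text
time_s: 2.9
tcp_pos: [0.4689, -0.1426, 0.1283]
eef_rot: [-3.142, -0.0, -0.183]
contact_force: [-0.4, -0.0, 0.1]
finger_gap: 0.005
gripper_force: 0.3
```

Run:
```python
from h import *
c=snapshot('scene');cv2.imwrite('pics/s1.png',cv2.resize(c['frame'][130:260,200:340],None,fx=4,fy=4,interpolation=cv2.INTER_CUBIC))
go([.4695,-.142,.133])
```

```text
frac [ 0.0009 -0.0014 -0.0093] [-0.      0.     -0.0001]
2.95 [ 0.4689 -0.1426  0.1284] [-3.142  0.    -0.183] [-0.13 -0.31  1.48] 0.006211439591136461
```

View pics/s1.png

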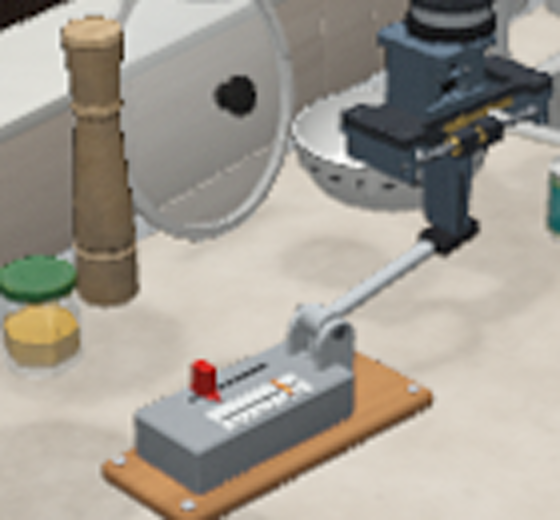

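The fingers are on the paddle at crop (455,235). The lever is going down and the needle has moved to crop (285,385). I'll continue in 3 mm steps.

Request:
drive_tool --pt "1 0 0 0.003 0 0 0" --pt "1 0 0 0.006 0 0 0" --pt "1 0 0 0.006 0 0 0"

```text
time_s: 3.25
tcp_pos: [0.4689, -0.1426, 0.1253]
eef_rot: [-3.142, 0.0, -0.183]
contact_force: [0.7, -0.7, 0.7]
finger_gap: 0.006
gripper_force: 0.3
```

Request:
drive_tool --pt "1 0 0 0.003 0 0 0" --pt "1 0 0 0.006 0 0 0" --pt "1 0 0 0.006 0 0 0"

```text
time_s: 3.55
tcp_pos: [0.4688, -0.1426, 0.1222]
eef_rot: [-3.142, 0.0, -0.183]
contact_force: [0.8, 0.1, 0.4]
finger_gap: 0.005
gripper_force: 0.3
```

Request:
drive_tool --pt "1 0 0 0.003 0 0 0" --pt "1 0 0 0.006 0 0 0" --pt "1 0 0 0.006 0 0 0"

```text
time_s: 3.85
tcp_pos: [0.4689, -0.1427, 0.1193]
eef_rot: [3.142, 0.0, -0.183]
contact_force: [-0.5, -1.0, 1.0]
finger_gap: 0.003
gripper_force: 0.5
```

Request:
drive_tool --pt "1 0 0 0.003 0 0 0" --pt "1 0 0 0.006 0 0 0" --pt "1 0 0 0.006 0 0 0"

```text
time_s: 4.15
tcp_pos: [0.4689, -0.143, 0.1168]
eef_rot: [3.141, -0.0, -0.183]
contact_force: [-1.0, -1.8, 5.9]
finger_gap: 0.004
gripper_force: 2.7
```

Request:
drive_tool --pt "1 0 0 0.001 0 0 0" --pt "1 0 0 0.002 0 0 0" --pt "1 0 0 0.002 0 0 0" --pt "1 0 0 0.002 0 0 0"

```text
time_s: 4.55
tcp_pos: [0.4689, -0.1432, 0.1162]
eef_rot: [3.14, -0.001, -0.183]
contact_force: [-1.8, -2.0, 7.5]
finger_gap: 0.007
gripper_force: 3.5
```

Request:
drive_tool --pt "1 0 0 0.0005 0 0 0" --pt "1 0 0 0.0005 0 0 0" --pt "1 0 0 0.0005 0 0 0" --pt "1 0 0 0.0005 0 0 0" --pt "1 0 0 0.0005 0 0 0" --pt "1 0 0 0.0005 0 0 0" --pt "1 0 0 0.0005 0 0 0" --pt "1 0 0 0.0005 0 0 0"

```text
time_s: 5.35
tcp_pos: [0.4689, -0.1432, 0.1161]
eef_rot: [3.14, -0.001, -0.183]
contact_force: [-2.2, -2.3, 8.0]
finger_gap: 0.005
gripper_force: 3.7
```

Request:
drive_tool --pt "1 0 0 -0.01 0 0 0" --pt "1 0 0 -0.02 0 0 0" --pt "1 0 0 -0.03 0 0 0" --pt "1 0 0 -0.04 0 0 0" --pt "1 0 0 -0.05 0 0 0" --pt "1 0 0 -0.06 0 0 0" --pt "1 0 0 -0.07 0 0 0" --pt "1 0 0 -0.08 0 0 0"

```text
time_s: 6.15
tcp_pos: [0.4689, -0.1426, 0.1556]
eef_rot: [3.142, -0.0, -0.183]
contact_force: [0.3, -0.0, 0.8]
finger_gap: 0.01
gripper_force: 0.1
```

Request:
drive_tool --pt "1 0 0 -0.03 0 0 0" --pt "1 0 0 -0.08 0 0 0" --pt "0.6 0 0 -0.15 0 0 0" --pt "0.6 0 0 -0.15 0 0 0" --pt "0.6 0 0 -0.15 0 0 0" --pt "0.6 0 0 -0.15 0 0 0"

```text
time_s: 6.75
tcp_pos: [0.4681, -0.1424, 0.2292]
eef_rot: [-3.141, 0.002, -0.183]
contact_force: [-0.1, 0.3, -0.1]
finger_gap: 0.323
gripper_force: 0.0
```

```bash
cat > meas.py <<'E'
from h import *
y=np.array([.182,.983,0]);y/=np.linalg.norm(y);x=np.array([y[1],-y[0],0]);o=np.array([.470,-.140,0])+.136*y
def wc(s,mask,wt):
    n,l,st,ce=cv2.connectedComponentsWithStats(mask,connectivity=8); i=1+np.argmax(st[1:,4]); m=cv2.dilate((l==i).astype(np.uint8),np.ones((3,3)))*wt
    v,u=np.indices(m.shape); return np.array([(m*u).sum(),(m*v).sum()])/m.sum(),st[i,4]
def meas(name,save=None):
    s=snapshot(name); f=s['frame'];h=cv2.cvtColor(f,cv2.COLOR_BGR2HSV); b=np.int32(f)
    pc=proj(s,np.array([o+.085*y+[0,0,.065]]))[0]; roi=np.zeros(f.shape[:2],np.uint8); cv2.circle(roi,tuple(np.int32(pc)),26,255,-1)
    # local-only: chamber footprint polygon
    poly=proj(s,[o+a*x+d*y+[0,0,.066] for a,d in((-.036,.03),(-.004,.03),(-.004,.125),(-.036,.125))])
    pm=np.zeros_like(roi);cv2.fillConvexPoly(pm,np.int32(poly.round()),255)
    org=cv2.inRange(h,(6,110,100),(20,255,255))&pm
    red=(cv2.inRange(h,(0,150,80),(4,255,255))|cv2.inRange(h,(172,150,80),(180,255,255)))&roi
    sat=np.clip(b[...,2]-b[...,0]-25,0,None).astype(float)
    cn,an=wc(s,org,sat*(pm>0)); N=onplane(s,cn,.0665)[0]-o
    out=dict(needle=(N@x,N@y),na=an)
    cr,ar=wc(s,red,np.clip(b[...,2]-b[...,1]-40,0,None).astype(float)); T=onplane(s,cr,.08)[0]-o
    print(name,'needle px',cn.round(2),an,'loc mm',(1e3*np.array([N@x,N@y])).round(2),'| red px',cr.round(2),ar,'loc z.08',(1e3*np.array([T@x,T@y])).round(2))
    if save: cv2.imwrite('pics/'+save,cv2.resize(f[int(pc[1])-40:int(pc[1])+35,int(pc[0])-40:int(pc[0])+60],None,fx=7,fy=7,interpolation=cv2.INTER_CUBIC))
    return s
E
python3 - <<'E'
from meas import *
meas('top','t2.png');meas('scene','s2.png');go([.53,.10,.2])
E
```

```text
top needle px [244.17 230.21] 13 loc mm [-18.9   67.72] | red px [231.16 214.73] 38 loc z.08 [ 17.74 112.11]
scene needle px [269.44 226.9 ] 4 loc mm [-20.02  70.01] | red px [250.86 224.12] 47 loc z.08 [ 16.33 115.25]
frac [ 0.0335 -0.4992  0.0579] [-0.0001  0.0009 -0.0001]
6.85 [ 0.4681 -0.1424  0.2289] [-3.141e+00  3.000e-03 -1.830e-01] [ 0.16 -0.6   1.15] 0.38806239694585587
```

View pics/t2.png

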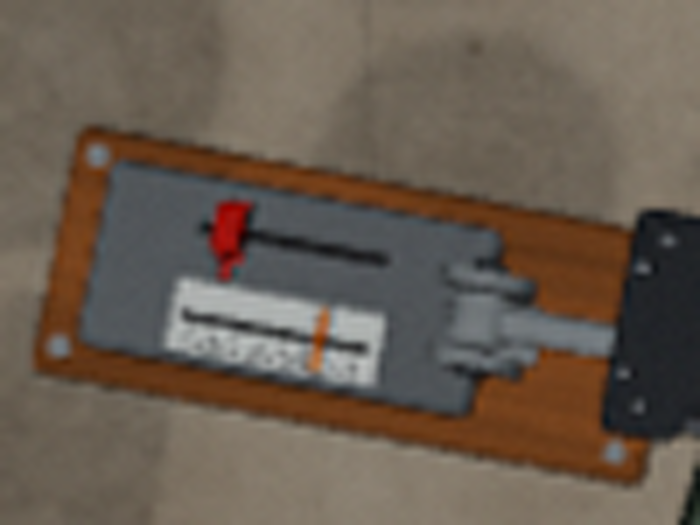

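View pics/s2.png

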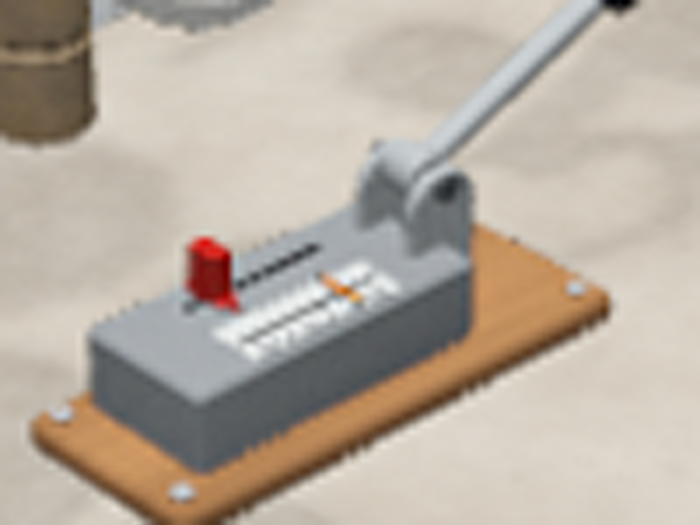

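The top crop shows the lever back up, the needle at crop (320,340) and the index end at crop (225,275). The marker has to go about 44 mm in -y. Next I compute the pinch pose.

Run:
```python
from meas import *
t=o+.016*x+.112*y; print(t)
go([t[0],t[1],.12])
```

```text
[0.53088187 0.10094273 0.        ]
frac [ 0.0354 -0.5014  0.2179] [-0.0001  0.0009 -0.0001]
6.85 [ 0.4681 -0.1424  0.2289] [-3.141e+00  3.000e-03 -1.830e-01] [ 0.16 -0.6   1.15] 0.38806239694585587
```

Request:
drive_tool --pt "0.6 0.035 -0.5 0.05 0 0 0" --pt "0.6 0.035 -0.5 0.05 0 0 0" --pt "0.6 0.035 -0.5 0.05 0 0 0" --pt "0.6 0.035 -0.5 0.05 0 0 0" --pt "0.6 0.035 -0.5 0.05 0 0 0" --pt "0.6 0.035 -0.5 0.05 0 0 0" --pt "0.6 0.035 -0.5 0.15 0 0 0" --pt "0.6 0.035 -0.5 0.21 0 0 0"

```text
time_s: 7.65
tcp_pos: [0.53, 0.0998, 0.1224]
eef_rot: [3.14, 0.003, -0.182]
contact_force: [-0.4, -0.1, -1.0]
finger_gap: 0.402
gripper_force: 0.0
```

Run:
```python
from meas import *
t=o+.016*x+.112*y
go([t[0],t[1],.076])
```

```text
frac [ 0.0016 -0.0028  0.0928] [0.0005 0.001  0.0003]
7.65 [0.53   0.0998 0.1224] [ 3.14e+00  3.00e-03 -1.82e-01] [-0.36 -0.07 -0.98] 0.402111473456667
```

Request:
drive_tool --pt "0.6 0 -0.001 0.04 0 0 0" --pt "0.6 0 -0.001 0.07 0 0 0" --pt "0.6 0 -0.001 0.094 0 0 0" --pt "0.6 0 -0.001 0.094 0 0 0" --pt "1 0 -0.001 0.094 0 0 0" --pt "1 0 -0.001 0.094 0 0 0" --pt "1 0 -0.001 0.094 0 0 0" --pt "1 0 -0.001 0.094 0 0 0" --squeeze 4

```text
time_s: 8.45
tcp_pos: [0.5323, 0.1006, 0.079]
eef_rot: [-3.141, -0.002, -0.183]
contact_force: [0.9, -0.7, 2.3]
finger_gap: 0.132
gripper_force: 4.0
```

Run:
```python
from meas import *
q=read_state();go(q['tcp_pos']);d=q['tcp_pos']-o;print(d@x,d@y,q['gripper_force'])
```

```text
frac [0. 0. 0.] [-0.0002 -0.0005 -0.0001]
8.45 [0.5323 0.1006 0.079 ] [-3.141e+00 -2.000e-03 -1.830e-01] [ 0.9  -0.65  2.31] 0.13160278256332783
0.0174523013274605 0.11190247717272629 4.000173434615135
```

Request:
drive_tool --pt "1 0 0.01 0 0 0 0" --pt "1 0 0.022 0 0 0 0" --pt "1 0 0.034 0 0 0 0" --pt "1 0 0.046 0 0 0 0" --pt "1 0 0.058 0 0 0 0" --pt "1 0 0.07 0 0 0 0" --pt "1 0 0.08 0 0 0 0" --pt "1 0 0.087 0 0 0 0" --squeeze 8

```text
time_s: 9.25
tcp_pos: [0.5241, 0.0571, 0.0789]
eef_rot: [-3.141, -0.001, -0.184]
contact_force: [-0.5, 2.4, 6.6]
finger_gap: 0.127
gripper_force: 8.0
```

Request:
drive_tool --pt "1 0 0 0 0 0 0" --pt "1 0 0 0 0 0 0"

```text
time_s: 9.45
tcp_pos: [0.524, 0.0567, 0.0789]
eef_rot: [3.141, -0.001, -0.183]
contact_force: [-1.1, -0.7, 5.2]
finger_gap: 0.131
gripper_force: 8.0
```

Run:
```python
from meas import *
q=read_state();go(q['tcp_pos']);d=q['tcp_pos']-o;print(d@x,d@y,q['gripper_force'])
meas('scene')
```

```text
frac [0. 0. 0.] [ 0.0002 -0.0004 -0.0001]
9.45 [0.524  0.0567 0.0789] [ 3.141e+00 -1.000e-03 -1.830e-01] [-1.09 -0.74  5.2 ] 0.13064664327659997
0.017303675562079603 0.06727410395160754 8.000447005033493
scene needle px [269.44 226.9 ] 4 loc mm [-20.03  70.01] | red px [262.58 222.69] 14 loc z.08 [-2.74 83.14]
```

Request:
drive_tool --pt "1 0 0 -0.003 0 0 0" --pt "1 0 0 -0.003 0 0 0" --pt "0.7 0 0 -0.003 0 0 0" --pt "0.7 0 0 -0.003 0 0 0" --pt "0.7 0 0 -0.003 0 0 0" --pt "0.7 0 0 -0.06 0 0 0" --pt "0.7 0 0 -0.1 0 0 0" --pt "0.7 0 0 -0.2 0 0 0" --squeeze 4

```text
time_s: 10.3
tcp_pos: [0.521, 0.0576, 0.1759]
eef_rot: [3.139, 0.009, -0.183]
contact_force: [0.9, -0.3, 0.1]
finger_gap: 0.306
gripper_force: 0.0
```

Request:
drive_tool --pt "0.7 -0.1 0.4 -0.05 0 0 0" --pt "0.7 -0.1 0.4 -0.05 0 0 0" --pt "0.7 -0.1 0.4 -0.05 0 0 0" --pt "0.7 -0.1 0.4 -0.05 0 0 0" --pt "0.7 -0.1 0.4 -0.05 0 0 0" --pt "0.7 -0.1 0.4 -0.05 0 0 0"

```text
time_s: 10.9
tcp_pos: [0.4378, -0.1307, 0.2035]
eef_rot: [-3.141, -0.001, -0.186]
contact_force: [0.2, -0.6, 0.5]
finger_gap: 0.3
gripper_force: 0.0
```

```bash
cat >> meas.py <<'E'
def idx(s):
    # sub-pixel positions along y of index and needle by sampling colour profiles along local y at fixed x
    f=s['frame'].astype(np.float32); ys=np.arange(.045,.125,.0005)
    def prof(xs,z,ch):
        w=np.zeros(len(ys))
        for a in xs:
            p=proj(s,[o+a*x+d*y+[0,0,z] for d in ys]).astype(np.float32)
            v=cv2.remap(f,p[:,:1],p[:,1:],cv2.INTER_LINEAR)[:,0]; w+=ch(v)
        w=np.clip(w-np.median(w)-.25*(w.max()-np.median(w)),0,None)
        k=np.argmax(w); m=abs(ys-ys[k])<.008; return round(float((w*ys)[m].sum()/w[m].sum()*1e3),2),round(float(w.max()))
    R=lambda v:v[:,2]-v[:,1]; B=lambda v:v[:,2]-v[:,0]
    for a in (-.032,-.028,-.024,-.020,-.016,-.012): print('needle',a,prof([a],.0665,B),end=' ')
    print()
    for a in (-.008,-.006,-.004,-.002,0,.002): print('index',a,prof([a],.0665,R),end=' ')
    print()
E
python3 - <<'E'
from meas import *
go([0,0,0])
idx(meas('top','t3.png'));idx(meas('scene','s3.png'))
print('start image');idx(pickle.load(open('top.pkl','rb')))
E
```

```text
frac [-0.9091 -0.0945  0.4064] [-0.0001 -0.0002 -0.0011]
10.9 [ 0.4378 -0.1307  0.2035] [-3.141e+00 -1.000e-03 -1.860e-01] [ 0.17 -0.58  0.55] 0.3001856443159275
top needle px [244.16 230.22] 13 loc mm [-18.93  67.72] | red px [246.44 217.62] 35 loc z.08 [17.6  67.11]
needle -0.032 (67.89, 30) needle -0.028 (67.78, 75) needle -0.024 (67.77, 84) needle -0.02 (68.09, 93) needle -0.016 (67.92, 85) needle -0.012 (67.7, 77) 
index -0.008 (67.75, 42) index -0.006 (67.95, 28) index -0.004 (67.87, 12) index -0.002 (67.18, 26) index 0 (66.78, 70) index 0.002 (67.02, 83) 
scene needle px [269.44 226.9 ] 4 loc mm [-20.04  70.01] | red px [261.66 219.22] 47 loc z.08 [15.06 71.21]
needle -0.032 (70.34, 40) needle -0.028 (70.24, 98) needle -0.024 (69.74, 81) needle -0.02 (70.33, 123) needle -0.016 (70.44, 72) needle -0.012 (69.83, 81) 
index -0.008 (69.01, 32) index -0.006 (68.56, 28) index -0.004 (69.19, 23) index -0.002 (69.7, 29) index 0 (69.78, 52) index 0.002 (69.3, 89) 
start image
needle -0.032 (52.57, 25) needle -0.028 (52.79, 73) needle -0.024 (52.72, 86) needle -0.02 (52.98, 90) needle -0.016 (52.77, 76) needle -0.012 (52.54, 80) 
index -0.008 (52.72, 45) index -0.006 (52.88, 31) index -0.004 (53.09, 12) index -0.002 (112.1, 21) index 0 (111.79, 60) index 0.002 (111.81, 76)
```

View pics/t3.png

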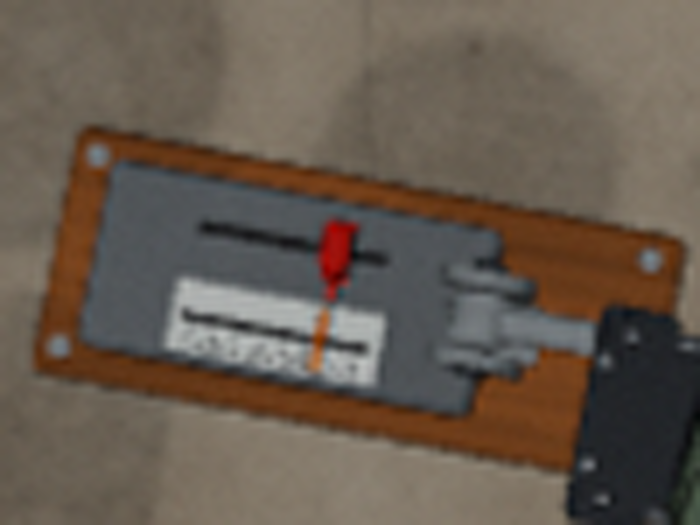

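View pics/s3.png

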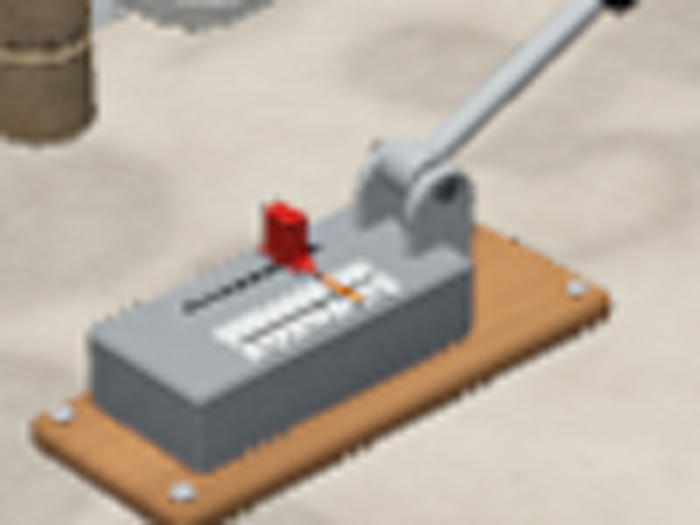

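In both views the index sits about 0.8 mm past the needle, towards -y. I'll regrip and nudge it back.

Run:
```python
from meas import *
t=o+.0173*x+.0673*y; go([t[0],t[1],.13])
```

```text
frac [ 0.1006 -0.3964  0.1464] [-0.0002  0.      0.    ]
11.0 [ 0.4385 -0.129   0.203 ] [-3.141  0.    -0.183] [0.2  0.53 0.72] 0.3019424430116231
```

Request:
drive_tool --pt "0.7 0.1 -0.396 0 0 0 0" --pt "0.7 0.1 -0.396 0 0 0 0" --pt "0.7 0.1 -0.396 0 0 0 0" --pt "0.7 0.1 -0.396 0 0 0 0" --pt "0.7 0.1 -0.396 0.06 0 0 0" --pt "0.7 0.1 -0.396 0.146 0 0 0" --pt "0.7 0.1 -0.396 0.146 0 0 0" --pt "0.7 0.1 -0.396 0.146 0 0 0"

```text
time_s: 11.8
tcp_pos: [0.5233, 0.0571, 0.13]
eef_rot: [3.141, 0.002, -0.181]
contact_force: [0.4, -0.3, 0.5]
finger_gap: 0.3
gripper_force: 0.0
```

Run:
```python
from meas import *
t=o+.0173*x+.0673*y; go([t[0],t[1],.0805])
```

```text
frac [0.0017 0.0004 0.0991] [0.0001 0.0005 0.0006]
11.8 [0.5233 0.0571 0.13  ] [ 3.141e+00  2.000e-03 -1.810e-01] [ 0.43 -0.3   0.5 ] 0.30020961923957845
```

Request:
drive_tool --pt "0.7 0.001 0 0.05 0 0 0" --pt "0.7 0.001 0 0.08 0 0 0" --pt "0.7 0.001 0 0.099 0 0 0" --pt "0.7 0.001 0 0.099 0 0 0" --pt "1 0.001 0 0.099 0 0 0" --pt "1 0.001 0 0.099 0 0 0" --pt "1 0.001 0 0.099 0 0 0" --squeeze 5

```text
time_s: 12.5
tcp_pos: [0.5249, 0.0558, 0.0819]
eef_rot: [-3.141, -0.003, -0.183]
contact_force: [0.2, 0.8, 2.3]
finger_gap: 0.129
gripper_force: 5.0
```

Run:
```python
from meas import *
q=read_state();d=q['tcp_pos']-o;print(d@x,d@y,q['tcp_pos'],q['contact_force'],q['finger_gap'],q['gripper_force'])
```

```text
0.018356559459728312 0.06653753321633143 [0.52492245 0.05581098 0.08190607] [0.16932175 0.76767287 2.32538404] 0.12918056032058006 5.000789612531662
```

Request:
drive_tool --pt "1 0 -0.0013 0 0 0 0" --pt "1 0 -0.0025 0 0 0 0" --pt "1 0 -0.0025 0 0 0 0" --pt "1 0 -0.0025 0 0 0 0" --squeeze 8

```text
time_s: 12.9
tcp_pos: [0.5251, 0.0567, 0.0818]
eef_rot: [-3.142, -0.003, -0.183]
contact_force: [0.5, -0.3, 5.8]
finger_gap: 0.13
gripper_force: 8.0
```

Run:
```python
from meas import *
q=read_state();d=q['tcp_pos']-o;print(d@x,d@y,q['tcp_pos'],q['contact_force'],q['finger_gap'],q['gripper_force'])
```

```text
0.018368703004765743 0.06739469393133518 [0.52509044 0.05665161 0.08184473] [ 0.48952298 -0.33556917  5.84683695] 0.12983143758005153 8.001379743218422
```

Request:
drive_tool --pt "1 0 -0.001 0 0 0 0" --pt "1 0 -0.001 0 0 0 0" --pt "1 0 -0.001 0 0 0 0"

```text
time_s: 13.2
tcp_pos: [0.5252, 0.0571, 0.0819]
eef_rot: [3.142, -0.003, -0.183]
contact_force: [-0.9, -0.3, 5.7]
finger_gap: 0.13
gripper_force: 8.0
```

Request:
drive_tool --pt "0.7 0 0 0 0 0 0" --pt "0.7 0 0 0 0 0 0" --pt "0.7 0 0 0 0 0 0" --pt "0.7 0 0 -0.06 0 0 0" --pt "0.7 0 0 -0.15 0 0 0" --pt "0.7 0 0 -0.2 0 0 0" --pt "0.7 0 0 -0.24 0 0 0" --squeeze 4

```text
time_s: 13.9
tcp_pos: [0.5247, 0.0575, 0.2026]
eef_rot: [-3.141, -0.002, -0.183]
contact_force: [0.4, 0.2, 0.3]
finger_gap: 0.3
gripper_force: 0.0
```

Request:
drive_tool --pt "0.7 -0.1 0.4 0 0 0 0" --pt "0.7 -0.1 0.4 0 0 0 0" --pt "0.7 -0.1 0.4 0 0 0 0" --pt "0.7 -0.1 0.4 0 0 0 0" --pt "0.7 -0.1 0.4 0 0 0 0" --pt "0.7 -0.1 0.4 0 0 0 0"

```text
time_s: 14.5
tcp_pos: [0.4381, -0.131, 0.2006]
eef_rot: [-3.141, 0.0, -0.186]
contact_force: [0.4, 0.2, -0.1]
finger_gap: 0.3
gripper_force: 0.0
```

Run:
```python
from meas import *
go([0,0,0])
idx(meas('top','t4.png'));idx(meas('scene','s4.png'))
```

```text
frac [-0.9096 -0.0948  0.4014] [-0.0001  0.     -0.0011]
14.5 [ 0.4381 -0.131   0.2006] [-3.141  0.    -0.186] [ 0.37  0.19 -0.15] 0.29968217863341495
top needle px [244.16 230.23] 13 loc mm [-18.98  67.73] | red px [246.25 217.56] 38 loc z.08 [17.67 67.68]
needle -0.032 (67.84, 30) needle -0.028 (67.79, 75) needle -0.024 (67.77, 85) needle -0.02 (68.1, 92) needle -0.016 (67.91, 84) needle -0.012 (67.72, 77) 
index -0.008 (67.79, 42) index -0.006 (67.96, 27) index -0.004 (67.86, 11) index -0.002 (67.37, 27) index 0 (67.02, 69) index 0.002 (67.35, 81) 
scene needle px [269.43 226.9 ] 4 loc mm [-19.98  70.  ] | red px [261.53 219.23] 44 loc z.08 [15.26 71.58]
needle -0.032 (70.34, 39) needle -0.028 (70.26, 98) needle -0.024 (69.74, 81) needle -0.02 (70.31, 123) needle -0.016 (70.4, 73) needle -0.012 (69.81, 82) 
index -0.008 (69.09, 32) index -0.006 (68.93, 29) index -0.004 (70.01, 27) index -0.002 (70.74, 34) index 0 (70.47, 52) index 0.002 (70.09, 75)
```

View pics/t4.png

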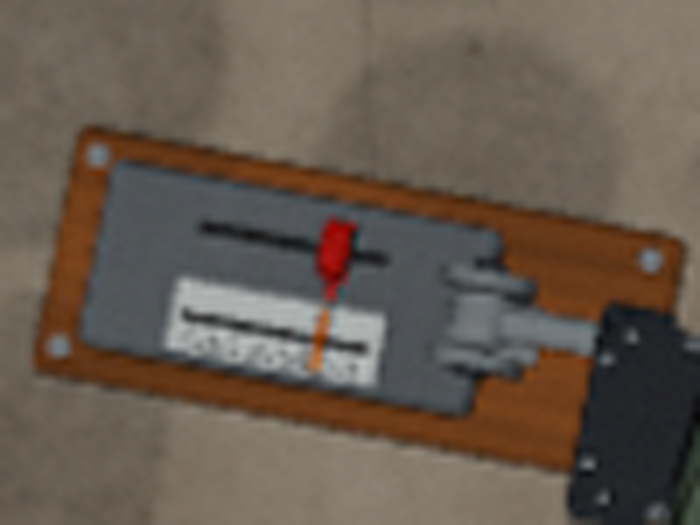

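The index now lines up with the needle to within about 0.5 mm in both views: the index is at crop (330,292) and the needle's end at (325,315). I'll back off, settle and hand in.

Request:
drive_tool --pt "0.7 0 0 -0.1 0 0 0" --pt "0.7 0 0 -0.1 0 0 0" --pt "0.7 0 0 -0.1 0 0 0" --pt "0.7 0 0 -0.1 0 0 0" --pt "0.7 0 0 -0.1 0 0 0"

```text
time_s: 15.1
tcp_pos: [0.4383, -0.1293, 0.2496]
eef_rot: [-3.141, 0.002, -0.182]
contact_force: [0.2, -0.4, -0.4]
finger_gap: 0.302
gripper_force: 0.0
```

```bash
python3 -c "
from workcell import sign_off
print(sign_off())"
```

```text
the job is handed in; nothing more can be done
None
```

I pressed the lever to about 8 N, held it there for about a second, let it come back up, slid the red marker's index to within about 0.5 mm of the needle (as measured in both views), and handed the job in at about 15 s.

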